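# Fit the casting flask on its sprue base

### The job

Get the wax-casting flask ready: take the wide open steel flask and push it down over the spigot of the sprue base, keeping hold of it until it sits fully home on the base's black foot, then let go and leave it standing upright there. The narrow steel flask is for another base: leave it where it stands.

Things in the scene. Friction and masses are not known exactly. Their poses are not given: they have to be found in the camera images.
- wide_flask_mid (a point): centre, half-way up, of the wide flask: a plain steel tube, open at both ends, standing upright and loose on the bench. Outer diameter 54 mm, bore 46 mm, 75 mm tall, about 0.22 kg; this point is 37.5 mm above its lower rim; z runs along the tube. Both ends are alike; it may be gripped across its outside at any yaw.
- wide_flask: the same wide flask; this origin is the centre of its lower rim, z up along the tube
- narrow_flask_mid (a point): centre, half-way up, of the narrow flask, not wanted: the same kind of steel tube, also 75 mm tall, but outer diameter 40 mm, bore 32 mm; loose, upright, about 0.2 m from the wide flask (the two may have changed places). It does not fit this base.
- spigot_foot (a point): point on the sprue base's axis, level with the top of its round black foot (96 mm diameter, 10 mm high, three screw lugs, screwed down), where the flask's lower rim comes to rest. Above it rises an aluminium spigot, 38 mm diameter, straight for 22 mm, then a cone to a flat top of 16 mm diameter, 42 mm above this point. z is up. The flask goes over with 4 mm clearance all round, any yaw.
Not all that is in view belongs to the job. Leave any green look-alike of the wide_flask alone.

How it is judged:
By the outcome, as a careful person would: the job done as asked, in the order asked, and still so for the second after the job is handed in, with the robot touching nothing.
It also fails if it takes over 32 s, if anything falls off the work surface, if the arm or the gripper's body presses on something with over 40 N, if the wrist force passes 120 N, or if a joint passes its speed limit or range.

### The arm

A 6-joint arm with a two-finger parallel gripper is mounted at the origin on a cart in front of the work surface, level with it; the furniture and walls round the work are solid. World frame = base frame: x ahead of the robot, y to its left, z up, the work surface at z = 0. Lengths are in m, angles in rad, forces in N, time in s.
With the tool pointing down it reaches from about 0.375 to 0.9 m from the base axis. Payload 3.1 kg.
Tool frame: the origin (TCP) lies midway between the tips of the shut fingers; the grasp point (between the pads) lies 19 mm behind it; z points along the fingers, y is the line along which they close (so a half turn about z gives the same grasp; the last joint's range is limited). The gripper opens to 87 mm and grips with 3 to 60 N. Pads are 19 mm wide; open, the fingers measure 117 mm over their backs; the gripper's body (75 mm by 190 mm) begins 51 mm behind the grasp point.
Start: joints at [-1.329, 0.527, 1.433, -0, 1.181, -0.178], TCP at [0.255, -0.571, 0.223] pointing down, gripper open.
Joint ranges: [-3.08, 3.08], [-0.75, 2.2], [0.22, 2.44], [-1.43, 4.57], [0, 2.65], [-2.85, 2.85]. Speed limits (rad/s): [2.79, 2.79, 3.14, 3.14, 3.14, 3.14].

### API

Orientations are given as a unit quaternion [x, y, z, w].
In Python, from rig import get_obs, cams, job gives the robot as it stands.
- The arm moves only by the tool servo_tool, never from a script. Its argument "moves" is text: rows parted by semicolons, each of 5 numbers parted by spaces: the shift along the tool's x, y, z in m, then the turn about the tool's z in degrees, then the finger opening in m, from 0 to 0.087. In form: dx dy dz spin claw; .... A call has 1 to 10 rows; each row is the pose to reach, as a shift and turn from the pose commanded when the call began, along the tool's axes at that moment; what a row does not reach only later rows make up. A row lasts 1/12 s, in which the tool goes at most 41.7 mm and 7.16 degrees, less where a joint would pass 70% of its speed; a pose out of reach is approached as far as the arm can. A call with a gripper value outside its range is refused whole. The fingers move at their own pace and stop on an object; "grip_force" is the grip in N (left out, the last holds). Time passes only in rows, so rows that repeat a pose let the fingers close. It gives the time, the measured TCP pose, the force, the opening and the grip force at its end, in the units of the state.
- get_obs(): the state, without advancing time (a new reading comes with each control period).
- cams.camera(name): name is "scene" or "top" or "wrist"; returns the picture (480x640x3 uint8, blue, green, red); there is no depth.
- cams.camera_model(name): a dict with "fx", "fy", "cx", "cy" (pixels), "R" (3x3) and "t" (3): a world point X has camera coordinates R X + t. Camera axes: x right, y down, z forward; pixel columns grow to the right and rows downward; lengths in m; the calibration is good to about 2 mm. The wrist camera is an equidistant fisheye: a pixel r from the principal point sees the ray r / f radians off the axis. A picture is of the moment at which its call begins: read the wrist's pose just before it. camera_model takes no time and is no camera call; for the wrist camera it gives the pose at the moment of the call.
- job.hand_in(): hands the job in; it is judged then, once.
The state is a dict: "time": time; "q": joint angles; "joint_velocities": joint speeds; "joint_torque": joint torques, N m; "position": TCP position; "tool_rot": TCP orientation; "ft_force": force on the tool from outside, world axes, zero at the start; "moment": the same for the moment, N m; "grip_width": finger opening in m; "grip_force": force on a finger pad.
Only numpy, scipy, OpenCV 4.12 (cv2) and the standard library are available. Lean on these libraries where they do the work, as an engineer would, in place of code of your own. Each camera call takes 0.05 s, during which the arm holds its last target. There are 200 camera calls.

## Working session

There is one attempt and no reset: what is moved stays moved. The work goes in short steps, Python scripts to look and compute and a tool call to move; the robot and the scene stay as the last step left them, time stands still between calls to the robot, and variables do not carry over. Pictures are saved under pics/ and viewed, at most 10 in all, crops included, and the job is handed in when it is done.

Besides the shell and the picture viewer there is one more tool, called after "Emit:" by a JSON object that holds its "api" and its "payload". servo_tool: Moves the arm, as the interface text tells. Its arguments: {"type":"object","properties":{"moves":{"type":"string"},"grip_force":{"type":"number"}},"required":["moves"]}

```bash
mkdir -p pics; python3 - <<'E'
from rig import get_obs,cams
import cv2,numpy as np
for n in("scene","top"):
    cv2.imwrite(f"pics/{n}0.png",cams.camera(n)); m=cams.camera_model(n); print(n,m)
o=get_obs();print(o["time"],o["position"],o["tool_rot"],o["ft_force"],o["grip_width"])
E
```

```text
scene {'fx': 445.6926781933722, 'fy': 445.6926781933722, 'cx': 314.0033299520331, 'cy': 237.1695849156112, 'R': array([[-0.83512259, -0.55002814,  0.00626857],
       [-0.26655875,  0.39470221, -0.87929324],
       [ 0.48116181, -0.73598859, -0.47623955]]), 't': array([0.46196803, 0.19388496, 0.67557411])}
top {'fx': 565.2186811621501, 'fy': 565.2186811621501, 'cx': 311.52480417058695, 'cy': 238.14569545105195, 'R': array([[-0.00535593, -0.99977198,  0.02067117],
       [-0.99743575,  0.00386585, -0.07146312],
       [ 0.07136692, -0.02100091, -0.99722902]]), 't': array([0.03178008, 0.53624906, 1.19572075])}
0.1 [ 0.25459651 -0.57005739  0.22166665] [ 9.78051038e-01  2.08363086e-01 -3.72296388e-05 -9.94828055e-04] [ 0.13267309 -0.12669027  0.00794612] 0.0869784684804046
```

View pics/scene0.png

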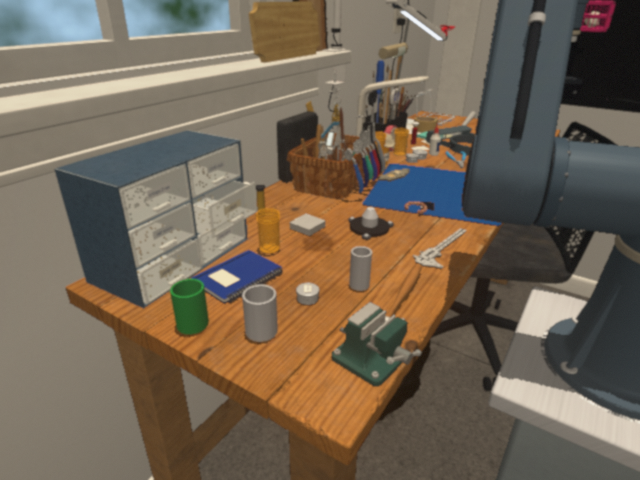

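View pics/top0.png

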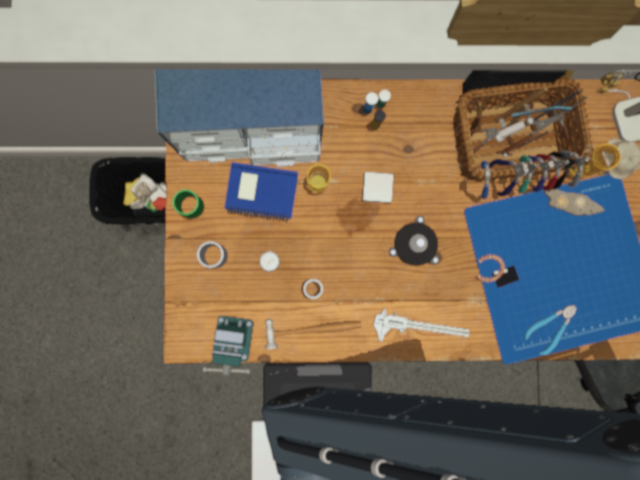

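Scene: wide flask at (260,313), narrow (360,268), base (370,222), and a green look-alike at (189,306). Top: wide rim at (211,254), narrow (313,289), base foot (417,243). A pale box casts a detached shadow, at top (378,187) and scene (308,223), so it may be raised. Next I'll make zoomed crops and rough positions.

```bash
cat > h.py <<'E'
import numpy as np,cv2
from rig import get_obs,cams
def proj(n,X,m=None):
    m=m or cams.camera_model(n);c=np.atleast_2d(X)@m["R"].T+m["t"]
    return np.c_[m["fx"]*c[:,0]/c[:,2]+m["cx"],m["fy"]*c[:,1]/c[:,2]+m["cy"]]
def back(n,uv,z):
    m=cams.camera_model(n);d=m["R"].T@np.array([(uv[0]-m["cx"])/m["fx"],(uv[1]-m["cy"])/m["fy"],1]);o=-m["R"].T@m["t"]
    return o+d*(z-o[2])/d[2]
def circ(c,r,z,k=40):
    a=np.linspace(0,2*np.pi,k);return np.c_[c[0]+r*np.cos(a),c[1]+r*np.sin(a),0*a+z]
def tri(a,b):
    A=[];B=[]
    for n,uv in(("top",a),("scene",b)):
        m=cams.camera_model(n)
        for i in(0,1):
            k=(uv[i]-(m["cx"],m["cy"])[i])/m["fx"];A.append(m["R"][i]-k*m["R"][2]);B.append(k*m["t"][2]-m["t"][i])
    return np.linalg.lstsq(np.array(A),np.array(B),rcond=None)[0]
E
python3 - <<'E'
from h import *
W=back("top",(211,254),.075);N=back("top",(313,289),.075);F=back("top",(416.5,243.5),.01);S=back("top",(419,242.5),.052)
print(W,N,F,S,np.linalg.norm(W-N)); print("box",tri((378,187),(308,223)),"rims scene",back("scene",(260,294),.075),back("scene",(370,209),.052))
out=[]
for n,cs in(("top",[(211,254),(417,243)]),("scene",[(260,313),(370,222)])):
    im=cv2.resize(cv2.imread(f"pics/{n}0.png"),None,fx=6,fy=6,interpolation=cv2.INTER_CUBIC)
    for c,r,z in((W,.027,.075),(W,.027,0),(F,.048,.01),(S,.008,.052)):
        cv2.polylines(im,[((proj(n,circ(c,r,z))+.5)*6).astype(int)],True,(0,255,255),1)
    for u,v in cs: out.append(im[v*6-150:v*6+150,u*6-200:u*6+200])
cv2.imwrite("pics/c1.png",np.vstack([np.hstack(out[:2]),np.hstack(out[2:])]))
E
```

```text
[0.50077838 0.23553693 0.075     ] [0.42854479 0.02803769 0.075     ] [ 0.52448403 -0.19881799  0.01      ] [ 0.52398951 -0.19539056  0.052     ] 0.21971259878289223
box [ 0.64802368 -0.11690375  0.01024625] rims scene [0.49807904 0.2394365  0.075     ] [ 0.52183692 -0.18974153  0.052     ]
```

View pics/c1.png

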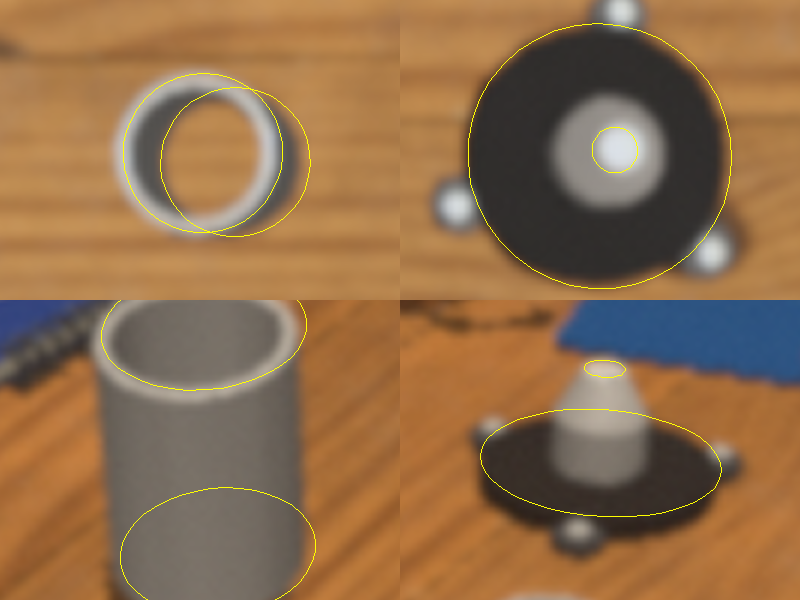

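Overlaid circles match within about 1–1.5 px. In the top crop the rim sits about 0.8 px left of my circle and the foot about 0.9 px left. That gives a wide flask at about (0.5005, 0.237) and a base axis at about (0.524, -0.197). I'll go by way of the base for a wrist check.

Emit:
{"api": "servo_tool", "payload": {"moves": "0.398 -0.231 0 0 0.087;0.398 -0.231 0 0 0.087;0.398 -0.231 0 0 0.087;0.398 -0.231 0 0 0.087;0.398 -0.231 0 0 0.087;0.398 -0.231 0 0 0.087;0.398 -0.231 0 0 0.087;0.398 -0.231 0 0 0.087;0.398 -0.231 0 0 0.087;0.398 -0.231 0 0 0.087"}}

```text
time: 0.93
position: [0.4992, -0.2308, 0.2223]
tool_rot: [0.978, 0.208, -0.0, -0.0]
ft_force: [0.2, -0.4, -0.5]
grip_width: 0.0868
grip_force: 0.0
```

```bash
cat >> h.py <<'E'
def wproj(X,m):
    c=np.atleast_2d(X)@m["R"].T+m["t"];th=np.arctan2(np.hypot(c[:,0],c[:,1]),c[:,2]);p=np.arctan2(c[:,1],c[:,0])
    return np.c_[m["fx"]*th*np.cos(p)+m["cx"],m["fy"]*th*np.sin(p)+m["cy"]]
def wback(uv,z,m):
    a=(uv[0]-m["cx"])/m["fx"];b=(uv[1]-m["cy"])/m["fy"];r=np.hypot(a,b)+1e-12
    d=m["R"].T@np.array([np.sin(r)*a/r,np.sin(r)*b/r,np.cos(r)]);o=-m["R"].T@m["t"];return o+d*(z-o[2])/d[2]
def wlook(name,circles):
    m=cams.camera_model("wrist");o=get_obs();im=cams.camera("wrist");cv2.imwrite(f"pics/{name}_raw.png",im)
    np.save(f"pics/{name}.npy",m)
    for c,r,z in circles:
        cv2.polylines(im,[np.rint(wproj(circ(c,r,z),m)*16).astype(int)],True,(0,255,255),1,cv2.LINE_AA,4)
    cv2.imwrite(f"pics/{name}.png",im);print(o["time"],o["position"],o["tool_rot"],o["ft_force"],o["grip_width"],o["grip_force"],m["t"])
E
python3 - <<'E'
from h import *
F=(.524,-.197);wlook("w1",[(F,.048,.01),(F,.019,.032),(F,.008,.052)])
E
```

```text
0.9333 [ 0.49919204 -0.23081134  0.22229657] [ 9.78067832e-01  2.08286328e-01 -2.34600366e-04 -2.59163932e-04] [ 0.17058904 -0.43376575 -0.52969106] 0.08683253168912333 0.0 [-0.41312908  0.31641198  0.48604751]
```

View pics/w1.png

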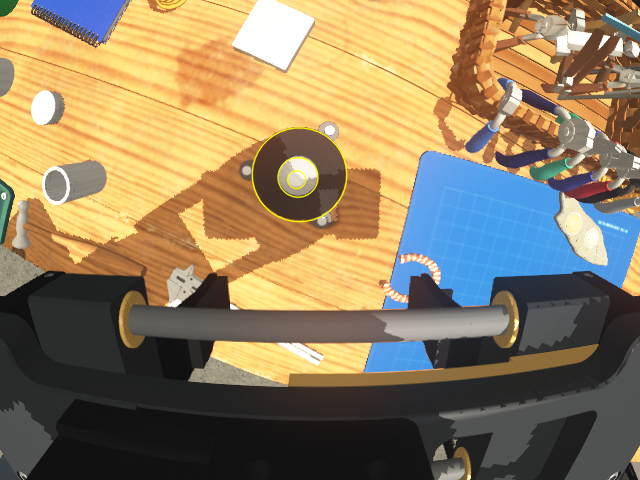

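The wrist picture confirms the base: the circles drawn at (0.524, -0.197) fit the foot, spigot and tip, centred near (299,175). Next is the flask.

Emit:
{"api": "servo_tool", "payload": {"moves": "0.192 -0.427 0 0 0.087;0.192 -0.427 0 0 0.087;0.192 -0.427 0 0 0.087;0.192 -0.427 0 0 0.087;0.192 -0.427 0 0 0.087;0.192 -0.427 0 0 0.087;0.192 -0.427 0 0 0.087;0.192 -0.427 0 0 0.087;0.192 -0.427 0 0 0.087;0.192 -0.427 0 0 0.087"}}

```text
time: 1.82
position: [0.4991, 0.1856, 0.2223]
tool_rot: [0.978, 0.208, -0.0, 0.0]
ft_force: [0.3, -0.8, -0.3]
grip_width: 0.0874
grip_force: 0.0
```

```bash
python3 - <<'E'
from h import *
W=(.5005,.237);wlook("w2",[(W,.027,.075),(W,.023,.075),(W,.027,0)])
E
```

```text
1.8167 [0.49910046 0.18560822 0.22234818] [ 9.78055884e-01  2.08342482e-01 -3.13171703e-04  2.01397065e-05] [ 0.3443794  -0.83074999 -0.33850396] 0.08739153920850311 0.0 [-0.03297658  0.47989563  0.53044373]
```

View pics/w2.png

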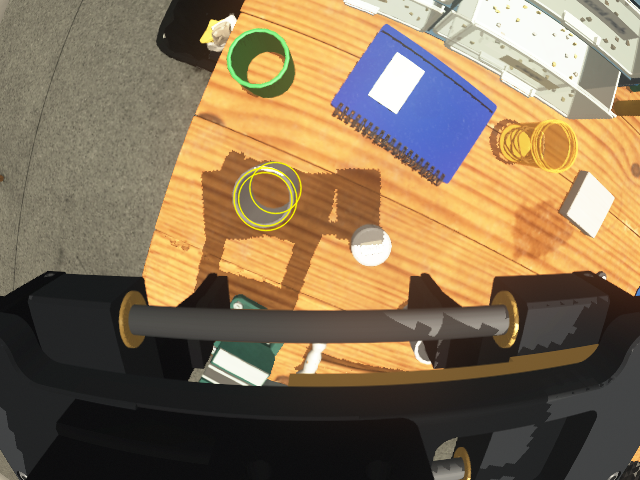

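The flask's rim matches the circles at (0.5005, 0.237), around pixel (267,196). Now I'll descend with the grasp at 45 mm and close.

Emit:
{"api": "servo_tool", "payload": {"moves": "0.0223 -0.0464 0 0 0.087;0.0223 -0.0464 0 0 0.087;0.0223 -0.0464 0.04 0 0.087;0.0223 -0.0464 0.08 0 0.087;0.0223 -0.0464 0.12 0 0.087;0.0223 -0.0464 0.16 0 0.087;0.0223 -0.0464 0.18 0 0.087;0.0223 -0.0464 0.196 0 0.087;0.0223 -0.0464 0.196 0 0.087;0.0223 -0.0464 0.196 0 0.087"}}

```text
time: 2.7
position: [0.5006, 0.2346, 0.0257]
tool_rot: [0.978, 0.208, -0.001, 0.0]
ft_force: [0.1, 0.3, -0.5]
grip_width: 0.087
grip_force: 0.0
```

Emit:
{"api": "servo_tool", "payload": {"moves": "0 0 0 0 0.045;0 0 0 0 0.045;0 0 0 0 0.045;0 0 0 0 0.045;0 0 0 0 0.045;0 0 0 0 0.045;0 0 0 0 0.045;0 0 0 0 0.045", "grip_force": 30}}

```text
time: 3.37
position: [0.5011, 0.236, 0.0273]
tool_rot: [0.978, 0.208, 0.0, -0.0]
ft_force: [-2.0, 3.0, 6.1]
grip_width: 0.0539
grip_force: 30.0
```

Gripped at 53.9 mm, the right width. Lifting now.

Emit:
{"api": "servo_tool", "payload": {"moves": "0 0 -0.02 0 0.045;0 0 -0.05 0 0.045;0 0 -0.085 0 0.045;0 0 -0.12 0 0.045;0 0 -0.12 0 0.045;0 0 -0.12 0 0.045"}}

```text
time: 3.87
position: [0.5023, 0.2354, 0.1481]
tool_rot: [0.978, 0.209, 0.002, 0.0]
ft_force: [-1.0, -0.6, -3.9]
grip_width: 0.0538
grip_force: 30.0
```

```bash
python3 - <<'E'
from h import *
o=get_obs();p=o["position"];print(p,o["tool_rot"],o["ft_force"],o["grip_width"])
from scipy.spatial.transform import Rotation as R
print(R.from_quat(o["tool_rot"]).inv().apply(np.array([.524,-.197,p[2]])-p))
wlook("w3",[])
a=cv2.imread("pics/w3.png");b=cams.camera("scene");cv2.imwrite("pics/ab3.png",np.hstack([cv2.resize(a,(400,300)),cv2.resize(b[120:420,120:520],(400,300))]))
E
```

```text
[0.50234543 0.23539025 0.14811662] [9.78016390e-01 2.08516663e-01 2.17022483e-03 1.82021673e-04] [-0.9590852  -0.6201341  -3.92020941] 0.05384918330591067
[-1.56586059e-01  4.03622385e-01 -1.43820965e-04]
3.8667 [0.50234543 0.23539025 0.14811662] [9.78016390e-01 2.08516663e-01 2.17022483e-03 1.82021673e-04] [-0.9590852  -0.6201341  -3.92020941] 0.05384918330591067 29.99796358977619 [0.01070106 0.52335776 0.46261102]
```

View pics/ab3.png

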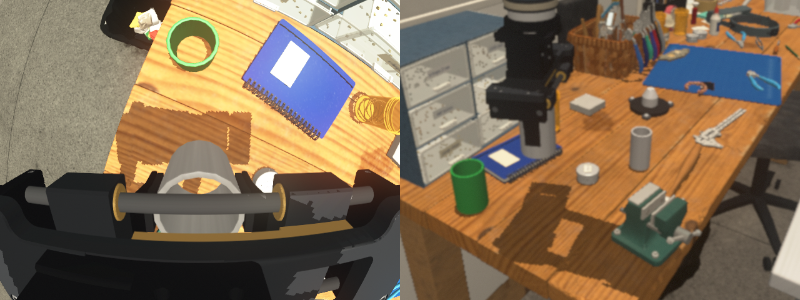

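The flask hangs upright in the fingers, with its lower rim about 0.12 m up; the narrow flask is untouched at crop (640,148). Carrying it to the base now.

Emit:
{"api": "servo_tool", "payload": {"moves": "-0.156 0.404 0 0 0.045;-0.156 0.404 0 0 0.045;-0.156 0.404 0 0 0.045;-0.156 0.404 0 0 0.045;-0.156 0.404 0 0 0.045;-0.156 0.404 0 0 0.045;-0.156 0.404 0 0 0.045;-0.156 0.404 0 0 0.045;-0.156 0.404 0 0 0.045;-0.156 0.404 0 0 0.045"}}

```text
time: 4.8
position: [0.5205, -0.1821, 0.1439]
tool_rot: [0.978, 0.208, -0.002, -0.002]
ft_force: [1.7, 0.1, -2.1]
grip_width: 0.0532
grip_force: 30.0
```

Emit:
{"api": "servo_tool", "payload": {"moves": "0 0.017 0 0 0.045;0 0.017 0 0 0.045;0 0.017 0 0 0.045;0 0.017 0 0 0.045;0 0.017 0 0 0.045"}}

```text
time: 5.22
position: [0.528, -0.1943, 0.1451]
tool_rot: [0.978, 0.209, -0.002, -0.002]
ft_force: [0.5, 0.0, -2.2]
grip_width: 0.0538
grip_force: 30.0
```

```bash
python3 - <<'E'
from h import *
from scipy.spatial.transform import Rotation as R
o=get_obs();p=np.array(o["position"]);r=R.from_quat(o["tool_rot"]);print(p,r.inv().apply(np.array([.524,-.197,p[2]])-p),r.as_matrix()[:,2],o["ft_force"])
# nominal flask in tool: axis at grasp; lower rim 26 mm beyond TCP
T=r.as_matrix()
def tc(rad,z,n=60):
    a=np.linspace(0,2*np.pi,n);return p+np.c_[rad*np.cos(a),rad*np.sin(a),0*a+z]@T.T
wlook("w4",[((.524,-.197),.048,.01)])
m=np.load("pics/w4.npy",allow_pickle=True).item()
im=cv2.imread("pics/w4.png")
for q in(tc(.027,.026),tc(.027,-.049),tc(.023,-.049)):
    cv2.polylines(im,[np.rint(wproj(q,m)*16).astype(int)],True,(255,0,255),1,cv2.LINE_AA,4)
s=cams.camera("scene");f=lambda q:np.rint((proj("scene",q)-[320,130])*4*16).astype(int)
sc=cv2.resize(s[130:280,320:420],None,fx=4,fy=4,interpolation=cv2.INTER_CUBIC)
for q in(tc(.027,.026),tc(.027,-.049)):cv2.polylines(sc,[f(q)],True,(255,0,255),1,cv2.LINE_AA,4)
cv2.polylines(sc,[f(circ((.524,-.197),.048,.01))],True,(0,255,255),1,cv2.LINE_AA,4)
w=cv2.resize(im[150:450,220:420],(400,600));cv2.imwrite("pics/ab4.png",np.hstack([w,sc]))
E
```

```text
[ 0.52804744 -0.19431429  0.14513239] [-4.79173959e-03  7.96246291e-04  8.17469708e-06] [-0.00363921  0.00244061 -0.9999904 ] [ 0.50548047  0.00359176 -2.17572426]
5.2167 [ 0.52804744 -0.19431429  0.14513239] [ 0.97790498  0.20903839 -0.00152431 -0.00157372] [ 0.50548047  0.00359176 -2.17572426] 0.053807977858930205 29.997919509914936 [-0.39185233  0.37519907  0.42421012]
```

View pics/ab4.png

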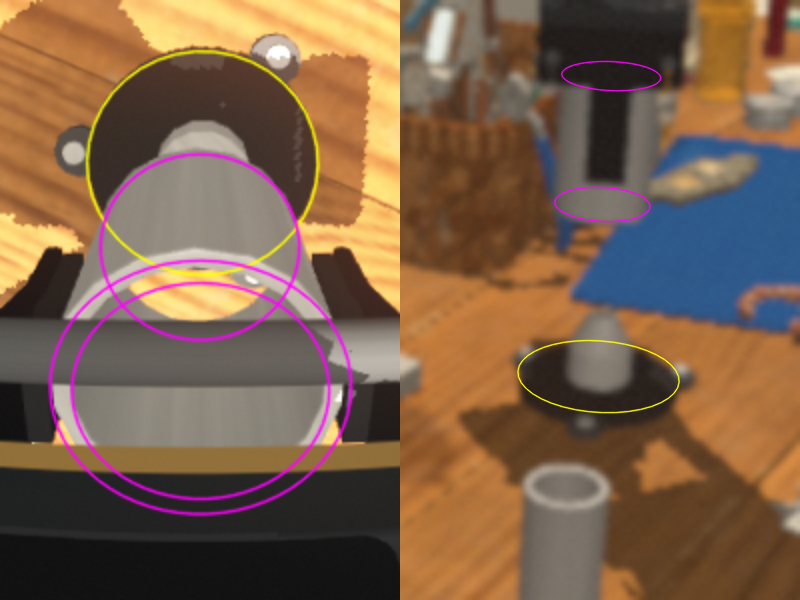

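In the wrist view the lower rim lies on the nominal circle. The upper rim is off by only a few mm, so there is little tilt. Lower rim and foot axis agree sideways in both views. The TCP is 4.8 mm too far along tool x, so I'll correct that while descending to just above the tip.

Emit:
{"api": "servo_tool", "payload": {"moves": "-0.003 0.0008 0 0 0.045;-0.0048 0.0008 0 0 0.045;-0.0048 0.0008 0.015 0 0.045;-0.0048 0.0008 0.03 0 0.045;-0.0048 0.0008 0.045 0 0.045;-0.0048 0.0008 0.055 0 0.045;-0.0048 0.0008 0.055 0 0.045;-0.0048 0.0008 0.055 0 0.045;-0.0048 0.0008 0.055 0 0.045"}}

```text
time: 6.07
position: [0.526, -0.1993, 0.0922]
tool_rot: [0.978, 0.208, 0.0, 0.001]
ft_force: [0.7, -0.1, -2.0]
grip_width: 0.0538
grip_force: 30.0
```

```bash
python3 - <<'E'
from h import *
from scipy.spatial.transform import Rotation as R
o=get_obs();p=np.array(o["position"]);r=R.from_quat(o["tool_rot"]);print(p,r.inv().apply(np.array([.524,-.197,p[2]])-p),r.as_matrix()[:,2],o["ft_force"])
T=r.as_matrix()
def tc(rad,z,n=60):
    a=np.linspace(0,2*np.pi,n);return p+np.c_[rad*np.cos(a),rad*np.sin(a),0*a+z]@T.T
m=cams.camera_model("wrist");im=cams.camera("wrist")
w=cv2.resize(im[150:450,220:420],(400,600),interpolation=cv2.INTER_CUBIC)
g=lambda q:np.rint((wproj(q,m)-[220,150])*2*16).astype(int)
f=lambda q:np.rint((proj("scene",q)-[320,150])*5*16).astype(int)
sc=cv2.resize(cams.camera("scene")[150:270,320:400],(400,600),interpolation=cv2.INTER_CUBIC)
for q,c in((tc(.027,.026),(255,0,255)),(circ((.524,-.197),.048,.01),(0,255,255))):
    cv2.polylines(w,[g(q)],True,c,1,cv2.LINE_AA,4);cv2.polylines(sc,[f(q)],True,c,1,cv2.LINE_AA,4)
cv2.imwrite("pics/ab5.png",np.hstack([w,sc]))
E
```

```text
[ 0.52598008 -0.19932655  0.09219451] [-8.59477532e-04 -2.93169429e-03 -4.13725501e-06] [ 1.18180434e-03 -7.72469771e-04 -9.99999003e-01] [ 0.72296931 -0.05942735 -1.95090023]
```

View pics/ab5.png

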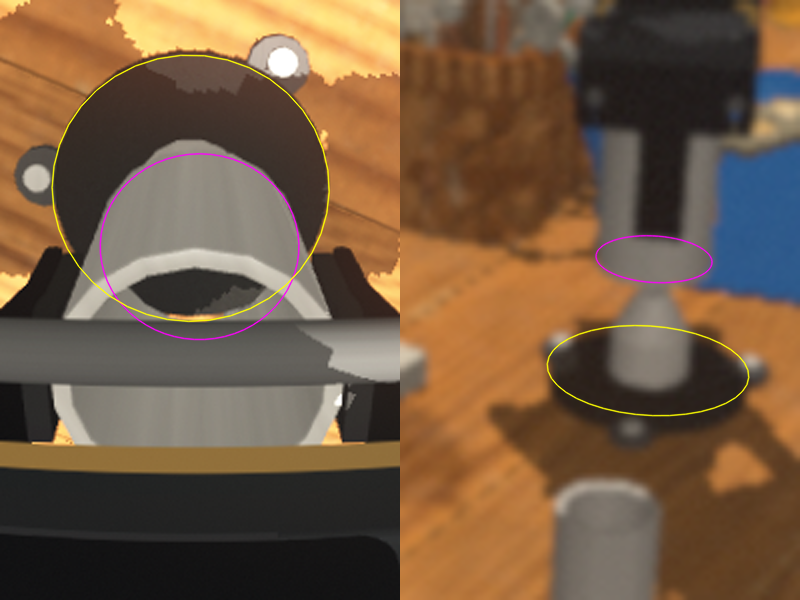

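The foot is centred at column 191 against the flask axis at 200, about 3 mm off along tool y, and the measured pose agrees (-0.9, -2.9 mm). I'll correct and let it settle.

Emit:
{"api": "servo_tool", "payload": {"moves": "-0.0009 -0.0029 0 0 0.045;-0.0009 -0.0029 0 0 0.045;-0.0009 -0.0029 0 0 0.045;-0.0009 -0.0029 0 0 0.045;-0.0009 -0.0029 0 0 0.045;-0.0009 -0.0029 0 0 0.045"}}

```text
time: 6.67
position: [0.5235, -0.1968, 0.0916]
tool_rot: [0.978, 0.208, 0.0, 0.0]
ft_force: [0.9, 0.5, -2.7]
grip_width: 0.0537
grip_force: 30.0
```

```bash
cat > st.py <<'E'
from h import *
from scipy.spatial.transform import Rotation as R
o=get_obs();p=np.array(o["position"]);r=R.from_quat(o["tool_rot"]);print(o["time"],p,r.inv().apply(np.array([.524,-.197,p[2]])-p).round(4),r.as_matrix()[:,2].round(4),o["ft_force"],o["moment"],np.abs(o["joint_velocities"]).max(),o["grip_width"])
E
python3 st.py
```

```text
6.6667 [ 0.52349545 -0.1968316   0.09161509] [0.0004 0.0004 0.    ] [ 2.e-04 -1.e-04 -1.e+00] [ 0.88164991  0.54529515 -2.67215511] [-0.01271008 -0.00845055 -0.0259013 ] 0.0015313487094301037 0.05366574034877757
```

Aligned within 0.5 mm and still. Descending most of the way now.

Emit:
{"api": "servo_tool", "payload": {"moves": "0 0 0.006 0 0.045;0 0 0.012 0 0.045;0 0 0.018 0 0.045;0 0 0.024 0 0.045;0 0 0.03 0 0.045;0 0 0.036 0 0.045;0 0 0.04 0 0.045;0 0 0.044 0 0.045;0 0 0.044 0 0.045;0 0 0.044 0 0.045"}}

```text
time: 7.5
position: [0.5234, -0.1967, 0.0473]
tool_rot: [0.978, 0.208, -0.0, -0.0]
ft_force: [-0.2, -0.4, -2.4]
grip_width: 0.0534
grip_force: 30.0
```

```bash
python3 st.py
```

```text
7.5 [ 0.5233572  -0.1967063   0.04731158] [ 0.0005  0.0005 -0.    ] [-3.e-04  2.e-04 -1.e+00] [-0.19793069 -0.43507848 -2.40493542] [-0.01997343  0.03281351 -0.02325157] 0.011666228648317237 0.05344363125871835
```

Clean so far, with the rim about 10 mm above the foot. I'll lower in small steps until it makes contact.

Emit:
{"api": "servo_tool", "payload": {"moves": "0 0 0.003 0 0.045;0 0 0.006 0 0.045;0 0 0.008 0 0.045;0 0 0.01 0 0.045;0 0 0.011 0 0.045;0 0 0.011 0 0.045;0 0 0.011 0 0.045"}}

```text
time: 8.08
position: [0.5234, -0.1968, 0.0373]
tool_rot: [0.978, 0.208, 0.0, 0.0]
ft_force: [-1.8, -0.2, 5.5]
grip_width: 0.0538
grip_force: 30.0
```

```bash
python3 st.py
```

```text
8.0833 [ 0.52342089 -0.19676733  0.03730513] [0.0004 0.0004 0.    ] [ 2.e-04 -1.e-04 -1.e+00] [-1.76325734 -0.16278808  5.49371506] [0.22375274 0.28481293 0.03608807] 0.0016999035179903002 0.0538435372205554
```

Contact at TCP z 0.0373, exactly 10 mm above the value on the bench, so the rim is on the foot. I'll press slightly more, then release.

Emit:
{"api": "servo_tool", "payload": {"moves": "0 0 0.001 0 0.045;0 0 0.002 0 0.045;0 0 0.002 0 0.045;0 0 0.002 0 0.045"}}

```text
time: 8.42
position: [0.5235, -0.1968, 0.0372]
tool_rot: [0.978, 0.208, 0.0, 0.0]
ft_force: [-4.9, 0.8, 18.0]
grip_width: 0.0539
grip_force: 30.0
```

```bash
python3 st.py
```

```text
8.4167 [ 0.5234635  -0.19679435  0.03721994] [0.0004 0.0004 0.    ] [ 7.e-04 -5.e-04 -1.e+00] [-4.85102128  0.78200367 17.99544046] [ 0.52388196  0.87402834 -0.02172412] 0.0019112629089114185 0.05385958719867614
```

Emit:
{"api": "servo_tool", "payload": {"moves": "0 0 -0.002 0 0.045;0 0 -0.002 0 0.06;0 0 -0.002 0 0.087;0 0 -0.002 0 0.087;0 0 -0.002 0 0.087;0 0 -0.002 0 0.087;0 0 -0.002 0 0.087;0 0 -0.002 0 0.087"}}

```text
time: 9.08
position: [0.5234, -0.1967, 0.0364]
tool_rot: [0.978, 0.208, -0.0, -0.0]
ft_force: [-0.9, 0.4, -0.4]
grip_width: 0.0853
grip_force: 0.0
```

Emit:
{"api": "servo_tool", "payload": {"moves": "0 0 -0.01 0 0.087;0 0 -0.03 0 0.087;0 0 -0.06 0 0.087;0 0 -0.09 0 0.087;0 0 -0.12 0 0.087;0 0 -0.15 0 0.087;-0.02 0 -0.17 0 0.087;-0.04 0 -0.17 0 0.087;-0.04 0 -0.17 0 0.087;-0.04 0 -0.17 0 0.087"}}

```text
time: 9.92
position: [0.4864, -0.2131, 0.2075]
tool_rot: [0.978, 0.208, 0.0, 0.0]
ft_force: [-0.6, -0.1, -0.5]
grip_width: 0.0869
grip_force: 0.0
```

```bash
python3 st.py; python3 - <<'E'
from h import *
F=(.524,-.197);m=cams.camera_model("wrist");w=cams.camera("wrist")
cc=((F,.048,.01),(F,.027,.085),(F,.023,.085))
ctr=wproj([[*F,.05]],m)[0];x,y=int(max(0,min(440,ctr[0]-100))),int(max(0,min(330,ctr[1]-75)))
w=cv2.resize(w[y:y+150,x:x+200],(400,300));s=cv2.resize(cams.camera("scene")[130:280,270:470],(400,300))
for c,r,z in cc:
    cv2.polylines(w,[np.rint((wproj(circ(c,r,z),m)-[x,y])*32).astype(int)],True,(0,255,255),1,cv2.LINE_AA,4)
    cv2.polylines(s,[np.rint((proj("scene",circ(c,r,z))-[270,130])*32).astype(int)],True,(0,255,255),1,cv2.LINE_AA,4)
cv2.imwrite("pics/ab6.png",np.hstack([w,s]))
E
```

```text
9.9167 [ 0.48639097 -0.21310498  0.20748559] [0.0409 0.0006 0.    ] [ 1.e-03 -3.e-04 -1.e+00] [-0.61455515 -0.08239532 -0.48647195] [-0.06341781 -0.01606153 -0.01947297] 0.030352506743614515 0.08692603154521059
```

View pics/ab6.png

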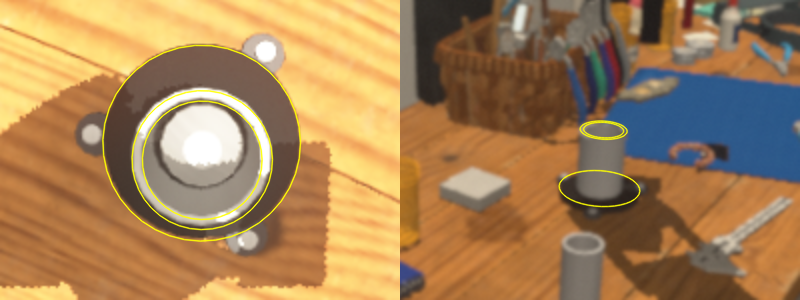

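The flask stands upright round the spigot. Its rim lies on the circles drawn for 85 mm height in both views, so it is fully home; the narrow flask still stands and the gripper is clear.

```bash
python3 -c "
from rig import job
print(job.hand_in())"
```

```text
the job is handed in; nothing more can be done
None
```

The wide flask is standing upright over the spigot, fully down on the black foot and released; the narrow flask was left where it stood, and the job was handed in at about 10 s on the robot's clock.

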